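# Open the chassis: loosen the thumbscrews and lift the cover off

## Robot

A 6-joint arm with a two-finger parallel gripper is mounted at the origin on a cart in front of the work surface, level with it; the furniture and walls round the work are solid. World frame = base frame: x ahead of the robot, y to its left, z up, the work surface at z = 0. Lengths are in mm, angles in rad, forces in N, time in s.
With the tool pointing down it reaches from about 400 to 925 mm from the base axis. Payload 12.5 kg.
Tool frame: the origin (TCP) lies midway between the tips of the shut fingers; the grasp point (between the pads) lies 19 mm behind it; y points along the fingers, z is the direction in which the jaws open and shut, and the axes are right-handed (so a half turn about y gives the same grasp; the last joint's range is limited). The gripper opens to 95 mm and grips with 3 to 60 N. Pads are 20 mm wide; open, the fingers measure 119 mm over their backs; the gripper's body (75 mm by 180 mm) begins 59 mm behind the grasp point.
Start: joints at [-1.392, 0.491, 1.559, -0, 1.092, -0.106], TCP at [175.626, -599.835, 214.661] pointing down, gripper open.
Joint ranges: [-3.1, 3.1], [-0.84, 2.19], [0.05, 2.79], [-1.13, 4.28], [0.06, 2.93], [-2.69, 2.69]. Speed limits (rad/s): [2.22, 2.22, 2.79, 3.14, 3.14, 3.14].

## Interface

Orientations are given as a unit quaternion [w, x, y, z].
In Python, from bench import manip gives the robot as it stands.
- The arm moves only by the shell command python3 -m crank 'ROWS' [OPENING] [FORCE]. ROWS is JSON, a list of rows, each an object of numbers: "x", "y", "z": the shift along the world's x, y, z in mm; "twist": the turn about the world's z in rad. In form: [{"x": .., "y": .., "z": .., "twist": ..}, ...]. A call has 1 to 12 rows; each row is the pose to reach, as a shift and turn from the pose commanded when the call began; what a row does not reach only later rows make up. A row lasts 1/10 s, in which the tool goes at most 50 mm and 8.59 degrees, less where a joint would pass 70% of its speed; a pose out of reach is approached as far as the arm can. A call with a gripper value outside its range is refused whole. OPENING is the finger opening in mm, from 0 to 95.1, set as the call begins (- or left out, the last holds). The fingers move at their own pace and stop on an object; FORCE is the grip in N (left out, the last holds). Time passes only in rows, so rows that repeat a pose let the fingers close. It gives the time, the measured TCP pose, the force and the opening at its end, in the units of the state.
- manip.sense(): the state, without advancing time (a new reading comes with each control period).
- manip.grab_frame(name): name is "side" or "top" or "wrist"; returns the picture (420x560x3 uint8, blue, green, red); there is no depth.
- manip.calibration(name): a dict with "K" (3x3 intrinsics, pixels), "extrinsics" (4x4, takes a point from camera to world coordinates). Camera axes: x right, y down, z forward; pixel columns grow to the right and rows downward; lengths in mm; the calibration is good to about 2 mm. A picture is of the moment at which its call begins: read the wrist's pose just before it. calibration takes no time and is no camera call; for the wrist camera it gives the pose at the moment of the call.
- manip.hand_in(): hands the job in, once; it reports no verdict.
Trained networks look in the newest picture that a camera, given by its name, has taken for a name from the list of things; names that differ only in an ending like _2 or _b are one class to them, and where a whole thing is asked for, a point or a joint stands for the part that bears it (a point fixed in the world has none). Each returns a list of dicts, best first, with "score" (0 to 1); they miss things now and then, are a little off and sometimes report something else, mostly with a low value. They report only what shows in the picture. A call takes as long as a camera call.
- manip.spot_in(camera, target): "extent" ([left, top, right, bottom] in pixels, round what is visible of it).
- manip.mark_of(camera, target): "location" ([row, column] in pixels: a listed point, or the origin of a listed thing).
The state is a dict: "time_s": time; "q": joint angles; "dq": joint speeds; "joint_efforts": joint torques, N m; "tcp_pos": TCP position; "tool_rot": TCP orientation; "wrist_force": force on the tool from outside, world axes, zero at the start; "moment": the same for the moment, N m; "opening": finger opening in mm.
Only numpy, scipy, OpenCV 4.12 (cv2) and the standard library are available. Lean on these libraries where they do the work, as an engineer would, in place of code of your own. Each camera call takes 0.05 s, during which the arm holds its last target.

## Task

Open the small housing on the bench: turn its two captive thumbscrews anticlockwise to their stops, one after the other, then lift the cover off by its handle. Set it down right way up on the rubber mat, wholly on the mat with its long side along the mat's, and let go only once it rests there.

Things in the scene. Friction and masses are not known exactly. Their poses are not given: they have to be found in the camera images.
- cover: Bare aluminium cover 107 x 187 mm (x, y; y is its long axis), with a 14 mm skirt all round that fits over the chassis with 1.5 mm play. Origin: centre of the skirt's lower edge; top face 17 mm above it. About 0.3 kg. At the start its top face is 48 mm above the bench; it comes free after rising 14 mm. Set down, it stands on the skirt's edge.
- handle (a point): Centre of the bar of the cover's bridge handle: dark steel bar along cover x, 72 mm long, 12 x 12 mm in section, at the middle of the cover, 30 mm above the cover's top face (47 mm above the cover's origin), on two 10 mm posts at x = +-30 mm. Same axes as the cover.
- screw_a (a joint): Turn angle of the thumbscrew at the cover's +y end (on cover y = +70 mm), in rad: 0 tight, 1.5 loose, hard stops at both. It starts within 0 to 0.12, grows anticlockwise seen from above, and stays where left (friction 0.03 N m). A crossbar below the cover, parallel to the wing, passes the slot in the chassis only within about 0.2 rad of loose.
- screw_a_wing (a point): Centre of screw_a's wing, on the turning axis, 18 mm above the cover's top face. Bare steel upright wing 30 mm long, 10 mm thick, 8 to 28 mm above that face. Its long direction is at (joint value - 1.5 rad) from cover x, anticlockwise positive: nearly along cover y when tight, along cover x when loose. The point turns with the screw: the wing is 1.5 rad clockwise of its x axis.
- screw_b (a joint): Turn angle of the thumbscrew at the cover's -y end (on cover y = -70 mm), in rad: 0 tight, 1.5 loose, hard stops at both. It starts within 0 to 0.12, grows anticlockwise seen from above, and stays where left (friction 0.03 N m). A crossbar below the cover, parallel to the wing, passes the slot in the chassis only within about 0.2 rad of loose.
- screw_b_wing (a point): Centre of screw_b's wing, on the turning axis, 18 mm above the cover's top face. Bare steel upright wing 30 mm long, 10 mm thick, 8 to 28 mm above that face. Its long direction is at (joint value - 1.5 rad) from cover x, anticlockwise positive: nearly along cover y when tight, along cover x when loose. The point turns with the screw: the wing is 1.5 rad clockwise of its x axis.
- mat: Dark flat rubber mat 160 x 240 mm (x, y; y is its long axis), 9 mm thick, lying fixed on the bench on the other side of the driver from the chassis. Origin: centre of its underside.
- chassis: Grey open-topped metal housing with a circuit board inside, 100 x 180 x 45 mm (x, y, z), fixed to the bench, under the cover. Origin: centre of its underside; axes as the cover's at the start.

How it is judged (in metres and radians):
On the way, in this order (a step that is already met when the one before it is completed fails the run):
1. one thumbscrew is turned loose (value of joint any of screw_a, screw_b above 1.3 rad), for 0.1 s.
2. both thumbscrews are loose (value of joint each of screw_a, screw_b above 1.3 rad), for 0.1 s.
3. the cover is lifted clear of the chassis, held by the gripper (z of cover in the frame of chassis above 0.047 m and contact force between the fingers and cover above 0.3 N), for 0.1 s.
4. the cover is lowered onto the mat while still held (x of cover in the frame of mat between -0.03 and 0.03 m and y of cover in the frame of mat between -0.03 and 0.03 m and angle between the y axis of cover and the y axis of mat, either way round below 0.3 rad and z of cover in the frame of mat below 0.019 m and contact force between the fingers and cover above 0.3 N), for 0.1 s.
At the end, for the whole second after the job is handed in: The cover lies flat and right way up on the mat (within 0.1 rad of level, its lower edge within 5 mm of the mat's surface), its centre within 30 mm of the mat's centre along each of the mat's axes and its long axis within 0.3 rad of the mat's (either way round), released and at rest (x of cover in the frame of mat between -0.03 and 0.03 m and y of cover in the frame of mat between -0.03 and 0.03 m and angle between the y axis of cover and the y axis of mat, either way round below 0.3 rad and z of cover in the frame of mat between 0.004 and 0.014 m and angle between cover's own z axis and vertical below 0.1 rad and linear speed of cover below 0.02 m/s); the robot touches nothing.
It also fails if it takes over 70 s, if anything falls off the work surface, if the arm or the gripper's body presses on something with over 40 N, if the wrist force passes 120 N, or if a joint passes its speed limit or range.

## Working session

There is one attempt and no reset: what is moved stays moved. The work goes in short steps, Python scripts to look and compute and a shell command to move; the robot and the scene stay as the last step left them, time stands still between calls to the robot, and variables do not carry over. Pictures are saved under pics/ and viewed, and the job is handed in when it is done.

```bash
mkdir -p pics; ls
python3 - <<'E'
from bench import manip
import cv2
s=manip.sense();print({k:s[k] for k in('time_s','tcp_pos','tool_rot','wrist_force','opening')})
for c in('side','top','wrist'):
    im=manip.grab_frame(c);cv2.imwrite(f'pics/{c}0.png',im)
    for t in('cover','handle','screw_a_wing','mat','chassis'):
        try:print(c,t,[(round(d['score'],2),d['location']) for d in manip.mark_of(c,t)][:4])
        except Exception as e:print(c,t,e)
E
```

```text
pics
{'time_s': 0.0, 'tcp_pos': array([ 175.55198956, -599.57519284,  214.05600492]), 'tool_rot': array([ 0.10032017, -0.10037307,  0.70035137, -0.69954919]), 'wrist_force': array([-0.77902505,  0.48779964, -1.04923743]), 'opening': 95.05499249540777}
side cover [(0.59, [281.1, 227.4])]
side handle [(0.56, [263.6, 225.6])]
side screw_a_wing [(0.53, [297.9, 207.1])]
side mat [(0.68, [195.9, 310.3]), (0.19, [267.3, 224.1])]
side chassis []
top cover [(0.78, [208.2, 182.3])]
top handle []
top screw_a_wing [(0.54, [213.4, 151.0])]
top mat [(0.94, [211.2, 342.2]), (0.38, [203.7, 210.0])]
top chassis [(0.57, [211.1, 341.4])]
wrist cover []
wrist handle []
wrist screw_a_wing []
wrist mat []
wrist chassis []
```

View pics/side0.png

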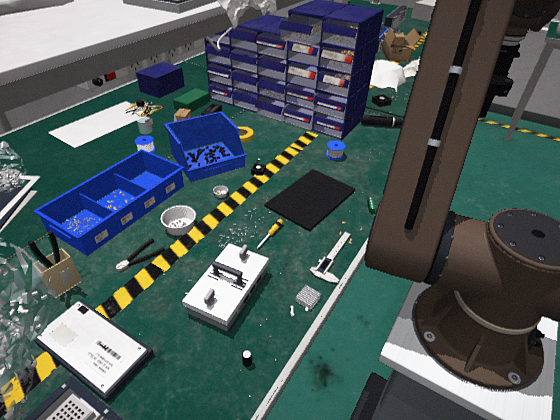

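View pics/top0.png

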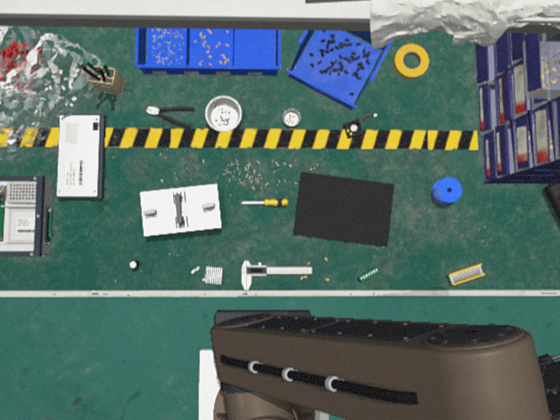

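View pics/wrist0.png

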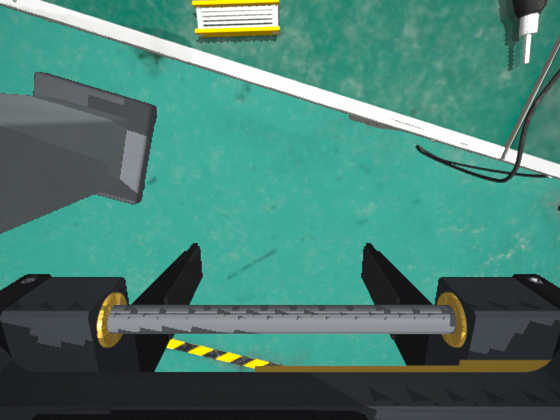

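The top view shows the cover around (180,210) px, its wings near (151,212) and (208,207), the handle at (180,210) and the mat around (343,209). Next I'll measure their outlines.

```bash
cat > h.py <<'E'
from bench import manip
import cv2, numpy as np
def ray(cam,uv,z,cal=None):
    c=cal or manip.calibration(cam);K=np.array(c['K']);E=np.array(c['extrinsics'])
    d=E[:3,:3]@np.linalg.inv(K)@np.array([uv[0],uv[1],1.]);o=E[:3,3]
    return o+d*(z-o[2])/d[2]
def proj(cam,p,cal=None):
    c=cal or manip.calibration(cam);K=np.array(c['K']);E=np.linalg.inv(np.array(c['extrinsics']))
    q=K@(E[:3,:3]@np.array(p)+E[:3,3]);return q[:2]/q[2]
E
python3 - <<'E'
from h import *
im=cv2.imread('pics/top0.png')
print(manip.calibration('top')['extrinsics'])
g=im.min(axis=2)
m=np.zeros_like(g);m[175:250,130:235]=(g[175:250,130:235]>150)*255
m=cv2.morphologyEx(m,cv2.MORPH_CLOSE,np.ones((9,9)))
mx=im.max(axis=2);k=np.zeros_like(g);k[160:255,285:405]=(mx[160:255,285:405]<45)*255
for n,mm,z in(('cover',m,48),('mat',k,9)):
    c=max(cv2.findContours(mm,0,1)[0],key=cv2.contourArea)
    r=cv2.minAreaRect(c);b=cv2.boxPoints(r)
    P=np.array([ray('top',p,z) for p in b])
    print(n,r,'\n',P.round(1),P.mean(0),np.linalg.norm(P[1]-P[0]),np.linalg.norm(P[2]-P[1]))
    for i in(0,1):
        d=P[i+1]-P[i];print(np.arctan2(d[1],d[0]))
for p,z in(((151,211),76),((208,206),76),((180,210),84)):print(ray('top',p,z))
cv2.imwrite('pics/tc.png',cv2.resize(im[170:250,120:240],None,fx=6,fy=6,interpolation=cv2.INTER_CUBIC))
E
```

```text
[[ 8.69890567e-04 -9.95766206e-01  9.19179321e-02  3.92779649e+02]
 [-9.99522667e-01 -3.70438345e-03 -3.06711047e-02  1.23883222e+01]
 [ 3.08817488e-02 -9.18473761e-02 -9.95294116e-01  1.30474591e+03]
 [ 0.00000000e+00  0.00000000e+00  0.00000000e+00  1.00000000e+00]]
cover ((179.7575225830078, 204.9465789794922), (53.546268463134766, 78.56593322753906), 83.9909896850586) 
 [[556.  306.   48. ]
 [577.2 116.8  48. ]
 [447.  101.8  48. ]
 [426.8 289.4  48. ]] [501.72755967 203.52345288  48.        ] 190.359089629432 131.07457971135426
-1.4591496672355644
-3.026818260450813
mat ((385.0, 243.0), (0.0, 0.0), 0.0) 
 [[ 410.5 -305.9    9. ]
 [ 410.5 -305.9    9. ]
 [ 410.5 -305.9    9. ]
 [ 410.5 -305.9    9. ]] [ 410.46515965 -305.89253046    9.        ] 0.0 0.0
0.0
0.0
[484.35713912 266.97763585  76.        ]
[496.7043018  132.67495566  76.        ]
[486.33994336 197.51425254  84.        ]
```

View pics/tc.png

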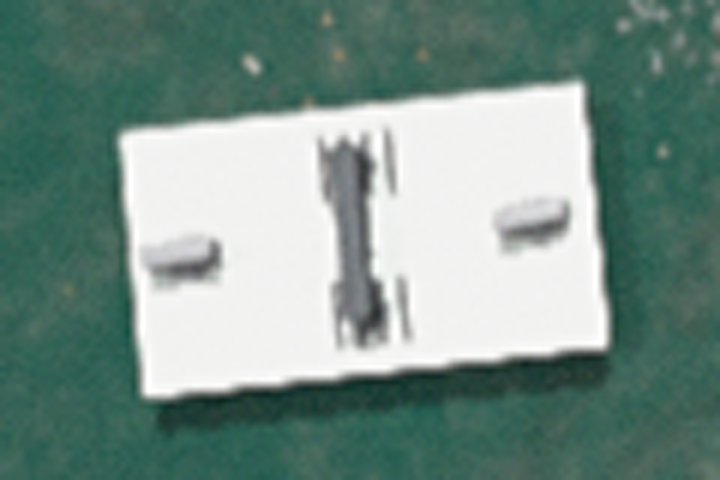

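Enlarged crop: cover top corners at (122,131), (582,82), (608,347), (145,397); the wings lie along its long axis and the handle bar across it.

Run:
```python
from h import *
im=cv2.imread('pics/top0.png')
C=[ray('top',(u/6+120-.4,v/6+170-.4),48) for u,v in((122,131),(582,82),(608,347),(145,397))]
C=np.array(C);print(C.round(1),C.mean(0).round(1),[np.linalg.norm(C[i]-C[i-1]).round(1) for i in range(4)])
d=C[0]+C[3]-C[1]-C[2];cy=np.arctan2(d[1],d[0]);print('long axis ang',cy)
mx=im.max(axis=2);k=np.zeros_like(mx);k[160:255,285:405]=(mx[160:255,285:405]<60)*255
c=max(cv2.findContours(k,0,1)[0],key=cv2.contourArea);r=cv2.minAreaRect(c);P=np.array([ray('top',p,9) for p in cv2.boxPoints(r)])
print(r,P.round(1),P.mean(0))
for i in(0,1):
    e=P[i+1]-P[i];print('len',np.linalg.norm(e),np.arctan2(e[1],e[0]))
for u,v,z in((182,250,76),(532,213,76),(352,225,84)):print(ray('top',(u/6+120-.4,v/6+170-.4),z).round(1))
```

```text
[[534.  300.5  48. ]
 [554.9 115.2  48. ]
 [447.  103.5  48. ]
 [426.6 288.7  48. ]] [490.6 202.   48. ] [np.float64(108.1), np.float64(186.5), np.float64(108.5), np.float64(186.3)]
long axis ang 1.6819607066472042
((343.3624572753906, 209.2816619873047), (94.62921905517578, 62.71168518066406), 7.594643592834473) [[ 432.4  -72.3    9. ]
 [ 589.9  -93.7    9. ]
 [ 559.1 -332.8    9. ]
 [ 401.4 -308.6    9. ]] [ 495.6748934  -201.84936236    9.        ]
len 158.92212446551838 -0.13516981746163523
len 241.06296467012052 -1.6989558434840444
[483.7 269.5  76. ]
[498.9 132.1  76. ]
[493.2 201.7  84. ]
```

Run:
```python
from h import *
from scipy.spatial.transform import Rotation as R
s=manip.sense();w,x,y,z=s['tool_rot'];M=R.from_quat([x,y,z,w]).as_matrix();print(M.round(3));print('jaw',np.arctan2(M[1,2],M[0,2]),'xax',np.arctan2(M[1,0],M[0,0]))
```

```text
[[-0.96   0.     0.281]
 [-0.281 -0.    -0.96 ]
 [ 0.    -1.     0.   ]]
jaw -1.285992445035711 xax -2.856788773113609
```

```bash
python3 -m crank '[{"x":30,"y":40,"twist":0.1},{"x":65,"y":80,"twist":0.2},{"x":100,"y":115,"twist":0.3},{"x":135,"y":150,"twist":0.4},{"x":170,"y":185,"twist":0.5},{"x":205,"y":220,"twist":0.6},{"x":240,"y":255,"twist":0.7},{"x":275,"y":290,"twist":0.8},{"x":300,"y":330,"twist":0.9},{"x":304,"y":370,"twist":1.0},{"x":304,"y":400,"twist":1.1},{"x":304,"y":420,"twist":1.2}]' 70
python3 -m crank '[{"y":40,"twist":0.1},{"y":85,"twist":0.2},{"y":130,"twist":0.3},{"y":175},{"y":220},{"y":260},{"y":290,"x":10},{"y":305,"x":18,"twist":0.3},{"y":312,"x":18,"twist":0.3},{"y":312,"x":18,"twist":0.3},{"y":312,"x":18,"twist":0.3}]'
```

```text
$[0]: bad value
$[0]: bad value
```

```bash
python3 -m crank '[{"x":30,"y":40,"z":0,"twist":0.1},{"x":65,"y":80,"z":0,"twist":0.2},{"x":100,"y":115,"z":0,"twist":0.3},{"x":135,"y":150,"z":0,"twist":0.4},{"x":170,"y":185,"z":0,"twist":0.5},{"x":205,"y":220,"z":0,"twist":0.6},{"x":240,"y":255,"z":0,"twist":0.7},{"x":275,"y":290,"z":0,"twist":0.8},{"x":300,"y":330,"z":0,"twist":0.9},{"x":304,"y":370,"z":0,"twist":1.0},{"x":304,"y":400,"z":0,"twist":1.1},{"x":304,"y":420,"z":0,"twist":1.2}]' 70
```

```text
time_s: 2.1
tcp_pos: [479.6, -177.7, 214.7]
tool_rot: [0.48, -0.479, 0.52, -0.52]
wrist_force: [1.4, -0.7, -0.3]
opening: 70.3
```

```bash
python3 -m crank '[{"x":5,"y":35,"z":0,"twist":0.1},{"x":10,"y":75,"z":0,"twist":0.2},{"x":15,"y":115,"z":0,"twist":0.3},{"x":18,"y":155,"z":0,"twist":0.3},{"x":18,"y":195,"z":0,"twist":0.3},{"x":18,"y":235,"z":0,"twist":0.3},{"x":18,"y":270,"z":0,"twist":0.3},{"x":18,"y":295,"z":0,"twist":0.3},{"x":18,"y":310,"z":0,"twist":0.3},{"x":18,"y":310,"z":0,"twist":0.3},{"x":18,"y":310,"z":0,"twist":0.3}]' 70
python3 - <<'E'
from h import *
im=manip.grab_frame('wrist');cv2.imwrite('pics/w1.png',im)
for n in('screw_b_wing','handle'):
  for d in manip.mark_of('wrist',n):
    r,c=d['location'];print(n,d['score'],r,c,ray('wrist',(c,r),66 if n[0]=='s' else 78).round(1))
for p in((498.4,132.4,66),(490.6,202,78),(482.8,271.6,66)):print(proj('wrist',p).round(0))
im=manip.grab_frame('top');cv2.imwrite('pics/t1.png',im)
s=manip.sense();print(s['tcp_pos'],s['tool_rot'])
E
```

```text
time_s: 3.2
tcp_pos: [497.6, 129.7, 214.6]
tool_rot: [-0.551, 0.551, -0.444, 0.444]
wrist_force: [0.2, 0.6, 1.4]
opening: 70.0
screw_b_wing 0.88 197.7 284.6 [500.8 130.3  66. ]
handle 0.59 124.1 291.7 [491.4 204.1  78. ]
[283. 195.]
[290. 126.]
[298.  46.]
[497.75874431 129.22890901 214.694248  ] [ 0.55024728 -0.55023201  0.44406739 -0.44415855]
```

View pics/w1.png

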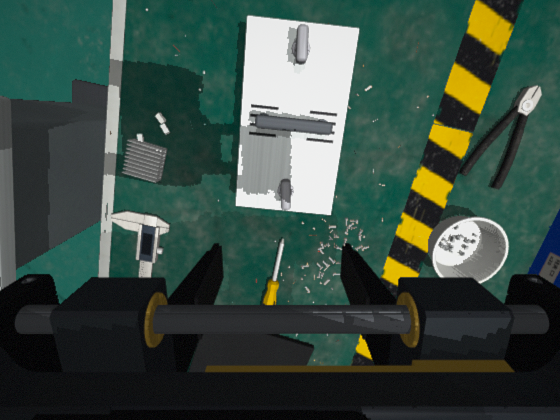

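The wrist view shows wing b at (286,195), the handle at (291,124) and wing a at (302,44). All three agree with the projected estimates. I'll enlarge it to get the wing angles.

Run:
```python
import cv2
im=cv2.imread('pics/w1.png')
a=cv2.resize(im[165:220,255:320],None,fx=8,fy=8,interpolation=cv2.INTER_CUBIC)
b=cv2.resize(im[15:70,270:335],None,fx=8,fy=8,interpolation=cv2.INTER_CUBIC)
cv2.imwrite('pics/w1c.png',cv2.resize(cv2.hconcat([a,b]),(780,330)))
```

```text
(no output)
```

View pics/w1c.png

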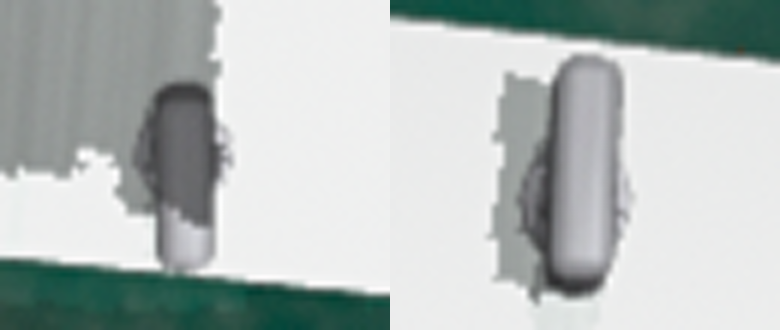

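Run:
```python
from h import *
for p in((286,194),(302.8,42.0)):print(ray('wrist',p,76).round(1))
# direction of wings
for a,b in(((187,90),(186,265)),((592,60),(582,275))):
    f=lambda q:(255+q[0]/6,165+q[1]/6) if q[0]<390 else (270+(q[0]-390)/6,15+q[1]/6)
    d=ray('wrist',f(a),76)-ray('wrist',f(b),76);print(np.arctan2(d[1],d[0]),np.linalg.norm(d))
```

```text
[500.8 136.9  76. ]
[485.8 273.9  76. ]
1.7816985590034906 30.139636770199637
1.7510146474812582 28.300145165231033
```

```bash
python3 -m crank '[{"x":1,"y":2,"z":-40,"twist":-0.01},{"x":2.3,"y":3,"z":-80,"twist":-0.01},{"x":2.3,"y":3,"z":-115,"twist":-0.01},{"x":2.3,"y":3,"z":-140,"twist":-0.01},{"x":2.3,"y":3,"z":-155,"twist":-0.01},{"x":2.3,"y":3,"z":-160,"twist":-0.01},{"x":2.3,"y":3,"z":-160,"twist":-0.01},{"x":2.3,"y":3,"z":-160,"twist":-0.01}]' 40
python3 - <<'E'
from h import *
im=manip.grab_frame('wrist');cv2.imwrite('pics/w2.png',im)
print(manip.sense()['tcp_pos'])
E
```

```text
time_s: 4.2
tcp_pos: [500.4, 133.0, 55.4]
tool_rot: [0.549, -0.548, 0.446, -0.447]
wrist_force: [0.2, 0.4, -0.3]
opening: 39.9
[500.42168962 133.05391083  55.5851452 ]
```

View pics/w2.png

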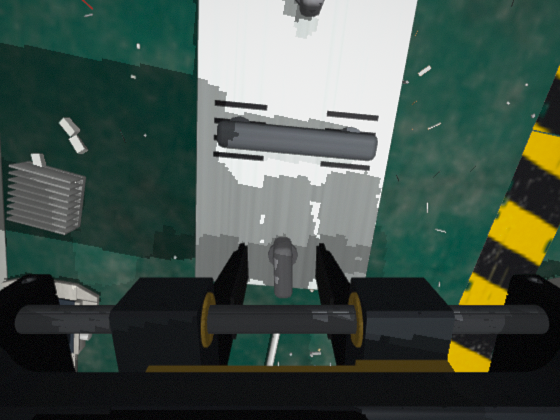

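The wing at (283,265) sits centred between the fingertips (columns 240 to 325). I'll close on it.

```bash
python3 -m crank '[{"x":0,"y":0,"z":-1,"twist":0},{"x":0,"y":0,"z":-1,"twist":0},{"x":0,"y":0,"z":-1,"twist":0},{"x":0,"y":0,"z":-1,"twist":0},{"x":0,"y":0,"z":-1,"twist":0},{"x":0,"y":0,"z":-1,"twist":0}]' 0 25
python3 -c "
from bench import manip
s=manip.sense();print(s['moment'],s['wrist_force'])"
```

```text
time_s: 4.85
tcp_pos: [500.1, 133.2, 53.8]
tool_rot: [0.548, -0.548, 0.446, -0.447]
wrist_force: [-0.4, 0.3, 2.1]
opening: 10.5
[ 0.00862179 -0.1273982   0.03431164] [-0.4161958   0.28458447  2.12333832]
```

Gripped at 10.5 mm with negligible side force. Now I'll turn it.

```bash
python3 -m crank '[{"x":0,"y":0,"z":0,"twist":0.13},{"x":0,"y":0,"z":0,"twist":0.26},{"x":0,"y":0,"z":0,"twist":0.39},{"x":0,"y":0,"z":0,"twist":0.52},{"x":0,"y":0,"z":0,"twist":0.65},{"x":0,"y":0,"z":0,"twist":0.78},{"x":0,"y":0,"z":0,"twist":0.91},{"x":0,"y":0,"z":0,"twist":1.04},{"x":0,"y":0,"z":0,"twist":1.17},{"x":0,"y":0,"z":0,"twist":1.27},{"x":0,"y":0,"z":0,"twist":1.35},{"x":0,"y":0,"z":0,"twist":1.35}]'
python3 -c "
from bench import manip
s=manip.sense();print(s['moment'],s['wrist_force'])"
```

```text
time_s: 6.05
tcp_pos: [500.9, 133.6, 53.9]
tool_rot: [0.707, -0.707, 0.004, -0.006]
wrist_force: [3.1, 4.2, -0.5]
opening: 10.1
[ 0.84118223 -0.76319802  0.00955157] [ 3.10952566  4.18251636 -0.51185262]
```

```bash
python3 -m crank '[{"x":0,"y":0,"z":0,"twist":0.05},{"x":0,"y":0,"z":0,"twist":0.10},{"x":0,"y":0,"z":0,"twist":0.13},{"x":0,"y":0,"z":0,"twist":0.13}]'
python3 -c "
from bench import manip
s=manip.sense();print(s['moment'],s['wrist_force'])"
```

```text
time_s: 6.45
tcp_pos: [500.9, 133.6, 53.8]
tool_rot: [0.706, -0.706, -0.041, 0.039]
wrist_force: [2.7, 3.7, -0.4]
opening: 9.7
[ 0.87236185 -0.80430132  0.01011572] [ 2.68922389  3.73538212 -0.38679621]
```

```bash
python3 -m crank '[{"x":0,"y":0,"z":0,"twist":0.04},{"x":0,"y":0,"z":0,"twist":0.06},{"x":0,"y":0,"z":0,"twist":0.06}]'
python3 -c "
from bench import manip
s=manip.sense();print(s['moment'],s['wrist_force'])"
python3 -m crank '[{"x":0,"y":0,"z":0,"twist":0},{"x":0,"y":0,"z":0,"twist":0},{"x":0,"y":0,"z":0,"twist":0},{"x":0,"y":0,"z":20,"twist":0},{"x":0,"y":0,"z":55,"twist":0},{"x":0,"y":0,"z":90,"twist":0},{"x":0,"y":0,"z":120,"twist":0},{"x":0,"y":0,"z":140,"twist":0},{"x":0,"y":0,"z":140,"twist":0}]' 40
python3 - <<'E'
from h import *
im=manip.grab_frame('wrist');cv2.imwrite('pics/w3.png',im)
im=manip.grab_frame('side');cv2.imwrite('pics/s3.png',cv2.resize(im[230:340,170:290],None,fx=5,fy=5,interpolation=cv2.INTER_CUBIC))
E
```

```text
time_s: 6.75
tcp_pos: [500.8, 133.7, 53.9]
tool_rot: [0.705, -0.704, -0.062, 0.06]
wrist_force: [3.4, 4.2, 0.0]
opening: 10.8
[ 0.95854995 -0.72790976 -0.29767209] [3.42684992 4.21112061 0.00988289]
time_s: 7.65
tcp_pos: [500.8, 133.2, 196.1]
tool_rot: [0.705, -0.704, -0.063, 0.06]
wrist_force: [0.3, 0.1, -1.2]
opening: 40.2
```

View pics/w3.png

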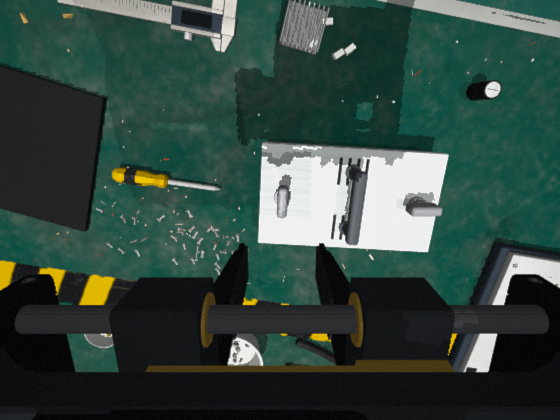

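View pics/s3.png

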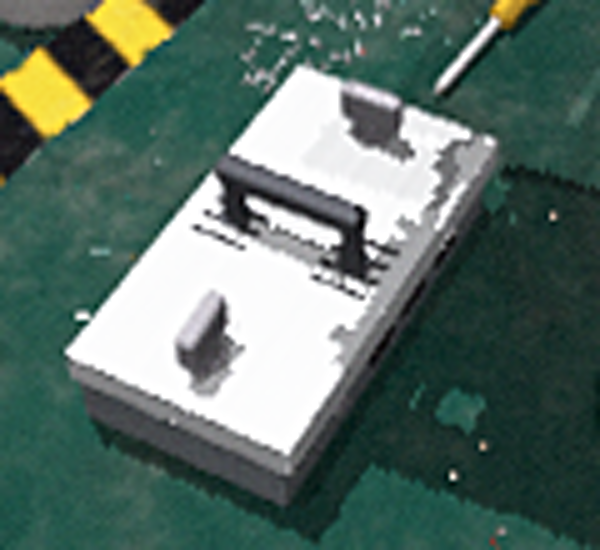

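Wing b at (282,198) now lies parallel to the handle bar, and a moment of −0.3 N m was felt at the stop, so screw b is loose. On to screw a.

```bash
python3 -m crank '[{"x":-2,"y":12,"z":0,"twist":-0.14},{"x":-4,"y":25,"z":0,"twist":-0.28},{"x":-6,"y":40,"z":0,"twist":-0.42},{"x":-8,"y":55,"z":0,"twist":-0.56},{"x":-10,"y":70,"z":0,"twist":-0.7},{"x":-11,"y":85,"z":0,"twist":-0.84},{"x":-12,"y":100,"z":0,"twist":-0.98},{"x":-13,"y":115,"z":0,"twist":-1.12},{"x":-14,"y":130,"z":0,"twist":-1.26},{"x":-15.8,"y":139,"z":0,"twist":-1.4},{"x":-15.8,"y":139,"z":0,"twist":-1.54},{"x":-15.8,"y":139,"z":0,"twist":-1.55}]'
python3 -m crank '[{"x":0,"y":0,"z":0,"twist":0},{"x":0,"y":0,"z":-30,"twist":0},{"x":0,"y":0,"z":-65,"twist":0},{"x":0,"y":0,"z":-95,"twist":0},{"x":0,"y":0,"z":-110,"twist":0},{"x":0,"y":0,"z":-110,"twist":0}]'
python3 - <<'E'
from h import *
im=manip.grab_frame('wrist');cv2.imwrite('pics/w4.png',im)
for d in manip.mark_of('wrist','screw_a_wing'):
    r,c=d['location'];print(d['score'],r,c,ray('wrist',(c,r),66).round(1))
print(proj('wrist',(485,272.5,66)))
E
```

```text
time_s: 8.95
tcp_pos: [483.6, 272.2, 192.0]
tool_rot: [-0.545, 0.546, -0.45, 0.449]
wrist_force: [0.4, -0.8, -1.1]
opening: 40.1
time_s: 9.55
tcp_pos: [483.1, 271.4, 81.3]
tool_rot: [-0.545, 0.548, -0.449, 0.448]
wrist_force: [0.5, 0.9, -0.1]
opening: 39.8
0.73 249.5 281.1 [484.  271.9  66. ]
[282.74363176 248.85876686]
```

View pics/w4.png

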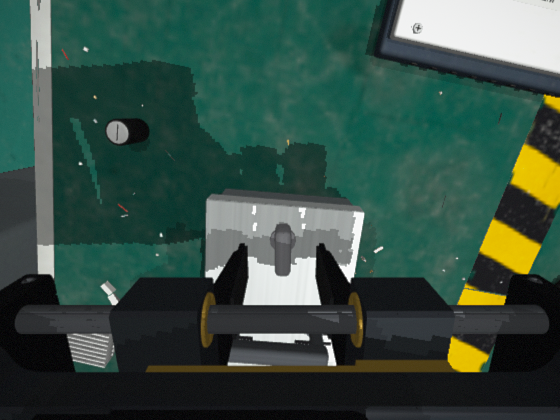

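Wing a at (283,248) is centred between the fingers. I'll descend 27 mm and grip.

```bash
python3 -m crank '[{"x":1,"y":0.6,"z":-15,"twist":0},{"x":1,"y":0.6,"z":-25,"twist":0},{"x":1,"y":0.6,"z":-27,"twist":0},{"x":1,"y":0.6,"z":-27,"twist":0}]' 40
python3 -m crank '[{"x":0,"y":0,"z":0,"twist":0},{"x":0,"y":0,"z":0,"twist":0},{"x":0,"y":0,"z":0,"twist":0},{"x":0,"y":0,"z":0,"twist":0},{"x":0,"y":0,"z":0,"twist":0},{"x":0,"y":0,"z":0,"twist":0}]' 0 25
python3 -c "
from bench import manip
s=manip.sense();print(s['moment'],s['wrist_force'])"
```

```text
time_s: 10.05
tcp_pos: [485.2, 272.8, 56.9]
tool_rot: [0.546, -0.546, 0.449, -0.449]
wrist_force: [-0.1, 0.6, 0.5]
opening: 40.1
time_s: 10.65
tcp_pos: [484.8, 272.7, 56.8]
tool_rot: [-0.546, 0.546, -0.449, 0.449]
wrist_force: [-3.2, 0.1, 3.0]
opening: 10.0
[-0.00285361  0.50825553 -0.0183436 ] [-3.24554656  0.05318278  3.0010035 ]
```

```bash
python3 -m crank '[{"x":0,"y":0,"z":-2,"twist":0.13},{"x":0,"y":0,"z":-2,"twist":0.26},{"x":0,"y":0,"z":-2,"twist":0.39},{"x":0,"y":0,"z":-2,"twist":0.52},{"x":0,"y":0,"z":-2,"twist":0.65},{"x":0,"y":0,"z":-2,"twist":0.78},{"x":0,"y":0,"z":-2,"twist":0.91},{"x":0,"y":0,"z":-2,"twist":1.04},{"x":0,"y":0,"z":-2,"twist":1.17},{"x":0,"y":0,"z":-2,"twist":1.27},{"x":0,"y":0,"z":-2,"twist":1.35},{"x":0,"y":0,"z":-2,"twist":1.35}]'
python3 -m crank '[{"x":0,"y":0,"z":0,"twist":0.05},{"x":0,"y":0,"z":0,"twist":0.10},{"x":0,"y":0,"z":0,"twist":0.15},{"x":0,"y":0,"z":0,"twist":0.15}]'
python3 -c "
from bench import manip
s=manip.sense();print(s['moment'],s['wrist_force'])"
```

```text
time_s: 11.85
tcp_pos: [485.0, 272.9, 56.0]
tool_rot: [0.707, -0.707, 0.008, -0.009]
wrist_force: [-7.3, -1.3, 19.7]
opening: 9.9
time_s: 12.25
tcp_pos: [485.0, 273.0, 56.0]
tool_rot: [0.706, -0.706, -0.044, 0.044]
wrist_force: [-6.9, -0.7, 18.7]
opening: 9.9
[-0.03407852  1.07755068 -0.22143043] [-6.86645878 -0.70247824 18.73941039]
```

```bash
python3 -m crank '[{"x":0,"y":0,"z":2,"twist":0.02},{"x":0,"y":0,"z":2,"twist":0.02},{"x":0,"y":0,"z":2,"twist":0},{"x":0,"y":0,"z":25,"twist":0},{"x":0,"y":0,"z":60,"twist":-0.02},{"x":1,"y":-10,"z":90,"twist":-0.02},{"x":4,"y":-35,"z":95,"twist":-0.02},{"x":7,"y":-60,"z":95,"twist":-0.02},{"x":7.8,"y":-70,"z":95,"twist":-0.02},{"x":7.8,"y":-70,"z":95,"twist":-0.02},{"x":7.8,"y":-70,"z":95,"twist":-0.02}]' 45
python3 - <<'E'
from h import *
im=manip.grab_frame('wrist');cv2.imwrite('pics/w5.png',im)
im=manip.grab_frame('side');cv2.imwrite('pics/s5.png',cv2.resize(im[230:340,170:290],None,fx=5,fy=5,interpolation=cv2.INTER_CUBIC))
for d in manip.mark_of('wrist','handle'):
    r,c=d['location'];print(d['score'],r,c,ray('wrist',(c,r),78).round(1))
E
```

```text
time_s: 13.35
tcp_pos: [492.9, 203.2, 149.4]
tool_rot: [0.706, -0.706, -0.036, 0.036]
wrist_force: [0.0, 0.1, 0.1]
opening: 45.1
0.68 222.4 281.0 [492.9 203.1  78. ]
```

View pics/w5.png

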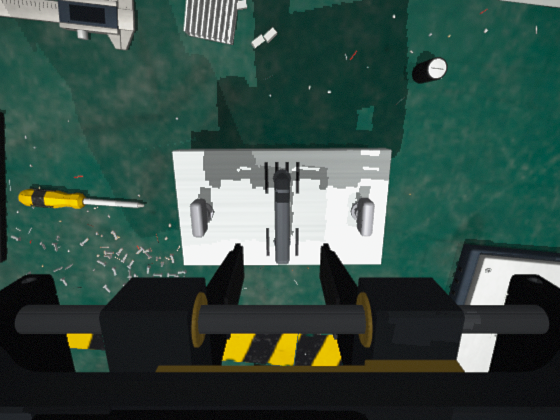

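View pics/s5.png

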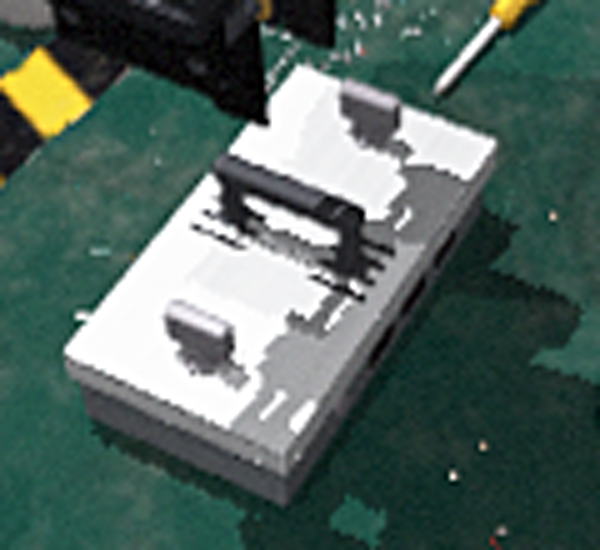

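Both wings, at (199,215) and (365,215), are parallel to the handle at (282,215), and the handle is directly under the tool. I'll lower and grip it.

```bash
python3 -m crank '[{"x":0,"y":0,"z":-30,"twist":0.01},{"x":0,"y":0,"z":-60,"twist":0.01},{"x":0,"y":0,"z":-80,"twist":0.01},{"x":0,"y":0,"z":-89,"twist":0.01},{"x":0,"y":0,"z":-89,"twist":0.01},{"x":0,"y":0,"z":-89,"twist":0.01}]' 45
python3 -m crank '[{"x":0,"y":0,"z":0,"twist":0},{"x":0,"y":0,"z":0,"twist":0},{"x":0,"y":0,"z":0,"twist":0},{"x":0,"y":0,"z":0,"twist":0},{"x":0,"y":0,"z":0,"twist":0},{"x":0,"y":0,"z":0,"twist":0}]' 0 45
```

```text
time_s: 14.1
tcp_pos: [493.2, 203.1, 61.3]
tool_rot: [0.706, -0.706, -0.04, 0.04]
wrist_force: [0.9, 0.1, -0.2]
opening: 44.8
time_s: 14.7
tcp_pos: [493.2, 203.3, 60.9]
tool_rot: [0.706, -0.706, -0.04, 0.04]
wrist_force: [0.5, 4.6, 0.8]
opening: 11.3
```

Gripped at 11.3 mm. I'll lift slowly at first and watch the force.

```bash
python3 -m crank '[{"x":0,"y":0,"z":2,"twist":0},{"x":0,"y":0,"z":4,"twist":0},{"x":0,"y":0,"z":6,"twist":0},{"x":0,"y":0,"z":6,"twist":0}]'
```

```text
time_s: 15.1
tcp_pos: [492.5, 203.1, 66.4]
tool_rot: [0.706, -0.706, -0.04, 0.04]
wrist_force: [-1.4, 5.4, -4.6]
opening: 12.0
```

```bash
python3 -m crank '[{"x":0,"y":0,"z":4,"twist":0},{"x":0,"y":0,"z":8,"twist":0},{"x":0,"y":0,"z":12,"twist":0},{"x":0,"y":0,"z":18,"twist":0},{"x":0,"y":0,"z":30,"twist":0},{"x":0,"y":0,"z":45,"twist":0},{"x":0,"y":0,"z":60,"twist":0},{"x":0,"y":0,"z":75,"twist":0},{"x":0,"y":0,"z":80,"twist":0},{"x":0,"y":0,"z":80,"twist":0}]'
python3 - <<'E'
from h import *
im=manip.grab_frame('side');cv2.imwrite('pics/s6.png',im)
im=manip.grab_frame('top');cv2.imwrite('pics/t6.png',im)
E
```

```text
time_s: 16.1
tcp_pos: [493.2, 202.7, 147.6]
tool_rot: [0.706, -0.706, -0.041, 0.039]
wrist_force: [0.6, 0.6, -2.8]
opening: 11.8
```

View pics/s6.png

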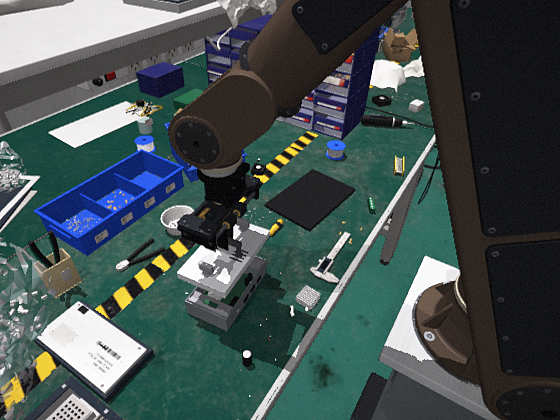

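The side view shows the cover held level above the open chassis at (225,270). I'll carry it to the mat, by −404 mm in y and −0.24 rad of twist.

```bash
python3 -m crank '[{"x":0,"y":-8,"z":0,"twist":0},{"x":0,"y":-22,"z":0,"twist":0},{"x":0,"y":-42,"z":0,"twist":-0.02},{"x":0,"y":-66,"z":0,"twist":-0.04},{"x":0,"y":-92,"z":0,"twist":-0.06},{"x":0,"y":-118,"z":0,"twist":-0.08},{"x":0,"y":-144,"z":0,"twist":-0.1},{"x":1,"y":-170,"z":0,"twist":-0.12},{"x":1,"y":-196,"z":0,"twist":-0.14},{"x":2,"y":-222,"z":0,"twist":-0.16},{"x":2,"y":-248,"z":0,"twist":-0.18},{"x":2,"y":-274,"z":0,"twist":-0.2}]'
python3 -m crank '[{"x":0,"y":-26,"z":0,"twist":-0.01},{"x":1,"y":-52,"z":0,"twist":-0.02},{"x":2,"y":-78,"z":0,"twist":-0.03},{"x":2,"y":-100,"z":0,"twist":-0.04},{"x":2,"y":-116,"z":0,"twist":-0.04},{"x":2,"y":-125,"z":0,"twist":-0.04},{"x":2,"y":-130,"z":0,"twist":-0.04},{"x":2,"y":-130,"z":0,"twist":-0.04},{"x":2,"y":-130,"z":0,"twist":-0.04},{"x":2,"y":-130,"z":0,"twist":-0.04}]'
python3 - <<'E'
from h import *
for c in('side','wrist','top'):
  im=manip.grab_frame(c);cv2.imwrite(f'pics/{c}7.png',im)
E
```

```text
time_s: 17.4
tcp_pos: [494.2, -73.2, 146.3]
tool_rot: [0.706, -0.706, 0.031, -0.031]
wrist_force: [0.0, -0.1, -2.4]
opening: 11.7
time_s: 18.4
tcp_pos: [497.0, -200.6, 146.7]
tool_rot: [0.706, -0.706, 0.045, -0.045]
wrist_force: [-0.4, 0.0, -3.6]
opening: 11.5
```

View pics/wrist7.png

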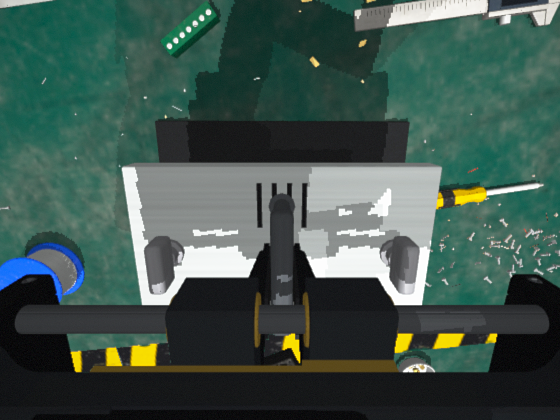

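View pics/side7.png

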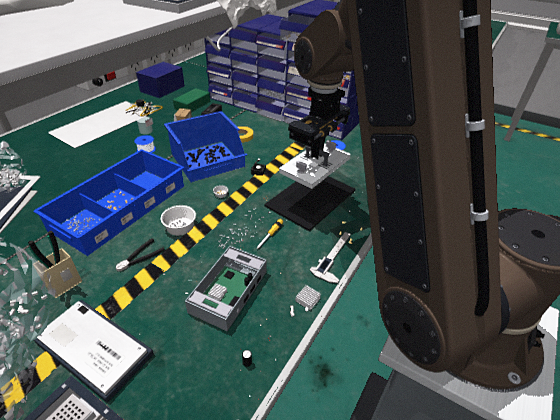

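The cover (columns 123–441) and the mat (columns 156–408) are concentric about column 282 and parallel. I'll lower to about 4 mm above contact, then creep down.

```bash
python3 - <<'E'
from h import *
print(ray('wrist',(157,121.5),9).round(1),ray('wrist',(408,121.5),9).round(1))
E
python3 -m crank '[{"x":0,"y":0,"z":-15,"twist":0},{"x":0,"y":0,"z":-35,"twist":0},{"x":0,"y":0,"z":-55,"twist":0},{"x":0,"y":0,"z":-72,"twist":0},{"x":0,"y":0,"z":-86,"twist":0},{"x":0,"y":0,"z":-96,"twist":0},{"x":0,"y":0,"z":-102,"twist":0},{"x":0,"y":0,"z":-103,"twist":0},{"x":0,"y":0,"z":-103,"twist":0}]'
```

```text
[ 406.  -306.6    9. ] [435.7 -73.6   9. ]
time_s: 19.45
tcp_pos: [497.1, -201.3, 43.9]
tool_rot: [-0.706, 0.706, -0.045, 0.045]
wrist_force: [0.7, -0.5, -2.8]
opening: 11.7
```

```bash
python3 -m crank '[{"x":0,"y":0,"z":-1,"twist":0},{"x":0,"y":0,"z":-2,"twist":0},{"x":0,"y":0,"z":-3,"twist":0},{"x":0,"y":0,"z":-3.5,"twist":0},{"x":0,"y":0,"z":-4,"twist":0},{"x":0,"y":0,"z":-4,"twist":0}]'
```

```text
time_s: 20.05
tcp_pos: [496.9, -201.2, 39.6]
tool_rot: [0.706, -0.706, 0.045, -0.045]
wrist_force: [0.2, -0.4, -2.5]
opening: 11.6
```

```bash
python3 -m crank '[{"x":0,"y":0,"z":-0.5,"twist":0},{"x":0,"y":0,"z":-1,"twist":0},{"x":0,"y":0,"z":-1.5,"twist":0},{"x":0,"y":0,"z":-1.5,"twist":0},{"x":0,"y":0,"z":-1.5,"twist":0}]'
python3 - <<'E'
from h import *
im=manip.grab_frame('side');cv2.imwrite('pics/s8.png',cv2.resize(im[120:240,240:380],None,fx=5,fy=5,interpolation=cv2.INTER_CUBIC))
E
```

```text
time_s: 20.55
tcp_pos: [496.9, -201.2, 38.9]
tool_rot: [-0.706, 0.706, -0.045, 0.045]
wrist_force: [-2.7, 0.6, 7.8]
opening: 11.3
```

View pics/s8.png

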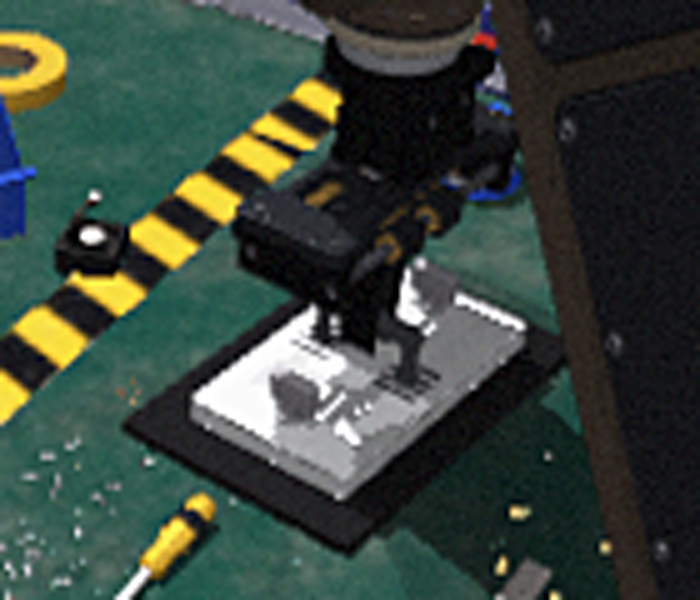

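The cover rests within the mat's border, at the expected TCP height of 38.9 mm, with wrist force changed from −2.8 to +7.8 N. I'll release and withdraw.

```bash
python3 -m crank '[{"x":0,"y":0,"z":0,"twist":0},{"x":0,"y":0,"z":0,"twist":0},{"x":0,"y":0,"z":0,"twist":0},{"x":0,"y":0,"z":0,"twist":0},{"x":0,"y":0,"z":10,"twist":0},{"x":0,"y":0,"z":30,"twist":0},{"x":0,"y":0,"z":60,"twist":0},{"x":0,"y":0,"z":95,"twist":0},{"x":0,"y":0,"z":130,"twist":0},{"x":0,"y":0,"z":160,"twist":0},{"x":0,"y":0,"z":170,"twist":0},{"x":0,"y":0,"z":170,"twist":0}]' 45
python3 -m crank '[{"x":-10,"y":30,"z":0,"twist":0},{"x":-20,"y":70,"z":0,"twist":0},{"x":-30,"y":110,"z":0,"twist":0},{"x":-30,"y":150,"z":0,"twist":0},{"x":-30,"y":190,"z":0,"twist":0},{"x":-30,"y":220,"z":0,"twist":0},{"x":-30,"y":240,"z":0,"twist":0},{"x":-30,"y":240,"z":0,"twist":0},{"x":-30,"y":240,"z":0,"twist":0}]'
python3 - <<'E'
from h import *
for c in('side','top'):
  im=manip.grab_frame(c);cv2.imwrite(f'pics/{c}9.png',im)
E
```

```text
time_s: 21.8
tcp_pos: [497.2, -201.4, 209.5]
tool_rot: [-0.705, 0.706, -0.044, 0.046]
wrist_force: [-0.3, 0.2, -0.4]
opening: 44.7
time_s: 22.7
tcp_pos: [466.5, 38.7, 207.1]
tool_rot: [-0.706, 0.706, -0.045, 0.044]
wrist_force: [0.1, 0.0, -0.8]
opening: 45.0
```

View pics/top9.png

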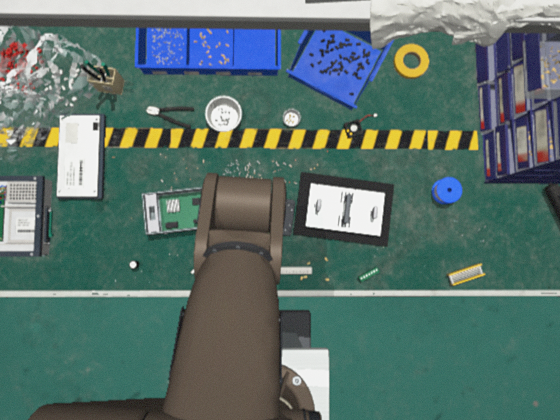

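View pics/side9.png

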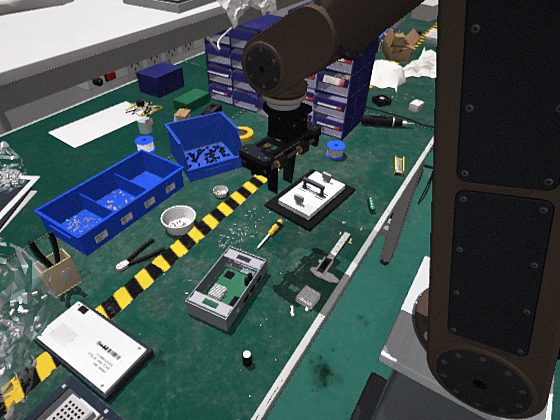

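The top view shows the cover (about 306–385 by 182–236 px) centred on the mat and parallel to it, with a dark border all round. It is upright, and the gripper is well clear. Handing in.

```bash
python3 -c "
from bench import manip
print(manip.hand_in())"
```

```text
the job is handed in; nothing more can be done
None
```

The cover is off the housing and resting on the mat, and the job is handed in; no verdict was reported.

- **Screws:** I turned screw_b and then screw_a anticlockwise to their stops, where I felt about −0.3 and −0.2 N m. Both wings then lay parallel to the handle.
- **Lift and placing:** I lifted the cover by its handle, carried it across and lowered it until it touched the mat. The tool height at contact was 38.9 mm, as expected, and the wrist force changed from −2.8 to +7.8 N. Only then did I release it and back away.
- **Last checks:** The final top and side pictures show the cover right way up, centred on the mat and parallel to it, with the mat visible all round. The gripper was clear of it, and the clock read about 23 s. My measurements of the mat centre differ by up to about 5 mm, well inside the 30 mm allowed.
- **Off plan:** The grip on screw_a started about 3 mm higher than intended and the tool pressed down with about 19 N while turning. It still reached its stop.

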